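# Hook the spring-return rule over a parcel

## Task

Measure the telescopic box with the parcel gauge: take the yellow spring-return rule by its red grip tab, draw it out over the box, hook it over the red-taped far edge, ease it back until the hook bears on the end of the box, then let go so that it stays hooked there. Never let the rule snap back, and leave the box and the other things on the desk where they are.

Things in the scene. Friction and masses are not known exactly. Their poses are not given: they have to be found in the camera images.
- gauge: Parcel gauge fixed to the desk at the near end of the box: blue head, 72 mm wide, 137 mm high, on a dark base. Origin on the desk under the middle of the head's front face; +x is the level direction in which the rule is pulled, z up. The yellow rule (26 x 3 mm) comes out about 95 mm above the desk; its tail sticks out behind the head.
- hook: Front end of the rule. Origin: middle of the inner (head-side) face of the steel hook lip, level with the rule's underside; at rest 95 mm in front of the head. +x out along the rule, y across, z up. The lip, 26 mm wide and 4 mm thick (x 0 to +4), hangs 14 mm below the rule's underside; at rest its tip lies on the box top.
- tab (a point): Middle of the red grip tab standing on the rule just behind the hook, in the hook's frame at x -22, z +27 mm. Tab: 14 mm thick across the rule (y), 34 mm long (x), from z +3 to +50 mm of the hook's frame. Pinch it across y from above.
- pin (a point): Cross pin inside the head, 30 mm behind its face and 80 mm above the desk. The rule tips up (to 0.45 rad) and down (to 0.22 rad) freely about it and falls by its own weight (rule, hook and tab 0.18 kg).
- rule (a joint): How far the rule is drawn out of its rest position, in m: 0 at rest, up to 0.16. A spring pulls it back with 4 N at rest plus 20 N per metre drawn; nothing holds it out but the hook.
- carton: Telescopic box, 3 to 4.5 kg, 120 mm wide: white tray in a green sleeve (120 mm long, top 80 mm above the desk; the hook rests on it). Origin: underside, middle of the near end, 2 to 4 mm from the head; +x to the far end. Its length, 140 to 205 mm from the origin, differs each time and is not reported: find the square far edge by feel or by eye (red tape, 10 mm wide, along it).
- pencup: Bystander: blue pen cup, 80 mm across, 95 mm high (pens to 146 mm). Origin: centre of its underside.
- stapler: Bystander: black stapler, 135 x 36 x 53 mm, long along its x. Origin: centre of its underside.
- books: Bystander: two books in a pile, 200 x 140 x 40 mm. Origin: centre of the underside.

How it is judged:
By the outcome, as a careful person would: the job done as asked, in the order asked, and still so for the second after the job is handed in, with the robot touching nothing.
It also fails if it takes over 51 s, if anything falls off the work surface, if the arm or the gripper's body presses on something with over 40 N, if the wrist force passes 120 N, or if a joint passes its speed limit or range.

## Robot

A 7-joint arm with a two-finger parallel gripper is mounted at the origin on the work surface. World frame = base frame: x ahead of the robot, y to its left, z up, the work surface at z = 0. Lengths are in mm, angles in rad, forces in N, time in s.
With the tool pointing down it reaches from about 400 to 875 mm from the base axis. Payload 19.3 kg.
Tool frame: the origin (TCP) lies between the finger pads; the fingertips stand 19 mm ahead of it and the grasp point (between the pads) is the TCP; z points along the fingers, y is the line along which they close (so a half turn about z gives the same grasp; the last joint's range is limited). The gripper opens to 85 mm and grips with 20 to 120 N. Pads are 22 mm wide; open, the fingers measure 114 mm over their backs; the gripper's body (76 mm by 85 mm) begins 54 mm behind the grasp point. The pads swing forward as they close: fully open they stand 13 mm farther back than shut.
Start: joints at [1.076, 0.521, -0.036, 1.599, 0.021, 1.021, -0.113], TCP at [257.559, -569.455, 250.291] pointing down, gripper open.
Joint ranges: [-2.91, 2.91], [-0.3, 2.13], [-1.5, 1.42], [0.17, 2.43], [-1.26, 4.41], [0.16, 1.93], [-2.52, 2.52]. Speed limits (rad/s): [1.89, 1.89, 2.39, 2.39, 3.01, 3.01, 3.01].

## Interface

Orientations are given as a unit quaternion [w, x, y, z].
In Python, from plant import bot, camrig, sense gives the robot as it stands (bot), with the cameras (camrig) and the readings as plain functions.
- The arm moves only by the shell command python3 nudge.py FILE [OPENING] [FORCE], which reads ROWS from the file FILE. ROWS is a JSON object with one list for each field, all of the same length, 1 to 5, a row being the entries at one place: sx, sy, sz (the shift in mm), spin (a turn about the tool's z in rad); each row shifts and turns the commanded pose from where the row before left it, along the tool's axes as they then stand; what a row does not reach is not made up. A row lasts 1/8 s, in which the tool goes at most 62.5 mm and 0.188 rad, less where a joint would pass 70% of its speed; a pose out of reach is approached as far as the arm can. OPENING is the finger opening in mm, set as the command begins (- or left out keeps the last). The fingers move at their own pace and stop on an object; FORCE is the grip in N (left out, the last holds). Time passes only in rows, so rows that do not move let the fingers close. It prints the time, the measured TCP pose, the force, the opening and the grip force at its end. Input that does not fit is refused with a message, and nothing moves.
- sense(): the state, without advancing time (a new reading comes with each control period).
- camrig.read_camera(name): name is "side" or "top" or "wrist"; returns the picture (384x512x3 uint8, red, green, blue); there is no depth.
- camrig.camera_params(name): a dict with "mtx" (3x3 intrinsics, pixels), "k1" (the pictures are not rectified: a ray, as slopes to the right and down, at radius r is drawn at 1 + k1 r^2 times it, then the intrinsics apply), "pose" (4x4, takes a point from camera to world coordinates). Camera axes: x right, y down, z forward; pixel columns grow to the right and rows downward; lengths in mm; the calibration is good to about 2 mm. A picture is of the moment at which its call begins: read the wrist's pose just before it. camera_params takes no time and is no camera call; for the wrist camera it gives the pose at the moment of the call.
- bot.close_job(): hands the job in; it is judged then, once.
The state is a dict: "time": time; "joint_pos": joint angles; "joint_vel": joint speeds; "joint_efforts": joint torques, N m; "ee_pos": TCP position; "tool_rot": TCP orientation; "wrist_force": force on the tool from outside, world axes, zero at the start; "torque": the same for the moment, N m; "grip_width": finger opening in mm; "grip_force": force on a finger pad.
Only numpy, scipy, OpenCV 4.12 (cv2) and the standard library are available. Lean on these libraries where they do the work, as an engineer would, in place of code of your own. Each camera call takes 0.05 s, during which the arm holds its last target. There are 200 camera calls.

## Working session

There is one attempt and no reset: what is moved stays moved. The work goes in short steps, Python scripts to look and compute and a shell command to move; the robot and the scene stay as the last step left them, time stands still between calls to the robot, and variables do not carry over. Pictures are saved under pics/ and viewed, at most 10 in all, crops included, and the job is handed in when it is done.

```bash
ls; mkdir -p pics
python3 - <<'E'
from plant import bot, camrig, sense
import cv2,numpy as np
for n in("side","top"):
    im=camrig.read_camera(n); cv2.imwrite(f"pics/{n}0.png",im[:,:,::-1]); p=camrig.camera_params(n); print(n,p)
s=sense(); print(s["time"],s["ee_pos"],s["tool_rot"],s["grip_width"])
a=[cv2.imread(f"pics/{n}0.png") for n in("side","top")]
E
```

```text
nudge.py
pics
plant.py
side {'mtx': array([[388.31185909,   0.        , 257.66313884],
       [  0.        , 388.31185909, 188.32547824],
       [  0.        ,   0.        ,   1.        ]]), 'k1': -0.11301342498229378, 'pose': array([[-8.79858147e-01, -2.95655409e-01,  3.72071929e-01,
         8.60875131e+01],
       [-4.74835241e-01,  5.14755484e-01, -7.13833514e-01,
         7.54878694e+02],
       [ 1.95226738e-02, -8.04745097e-01, -5.93299414e-01,
         6.95428604e+02],
       [ 0.00000000e+00,  0.00000000e+00,  0.00000000e+00,
         1.00000000e+00]])}
top {'mtx': array([[396.51339361,   0.        , 256.70892141],
       [  0.        , 396.51339361, 195.60952107],
       [  0.        ,   0.        ,   1.        ]]), 'k1': -0.09404994827453879, 'pose': array([[-1.97856364e-02, -9.98706924e-01,  4.68295755e-02,
         3.73385377e+02],
       [-9.99804089e-01,  1.97377427e-02, -1.48495693e-03,
         7.58456485e+01],
       [ 5.58726653e-04, -4.68497819e-02, -9.98901790e-01,
         1.25324593e+03],
       [ 0.00000000e+00,  0.00000000e+00,  0.00000000e+00,
         1.00000000e+00]])}
0.1 [ 257.44954164 -569.21041742  249.7938409 ] [-4.74397131e-04  9.77530701e-01  2.10792513e-01 -1.39243272e-04] 85.75878651774947
```

View pics/side0.png

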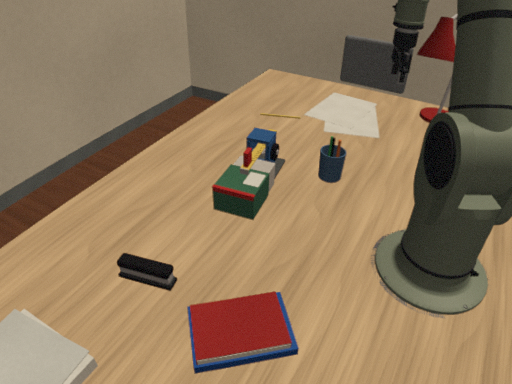

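View pics/top0.png

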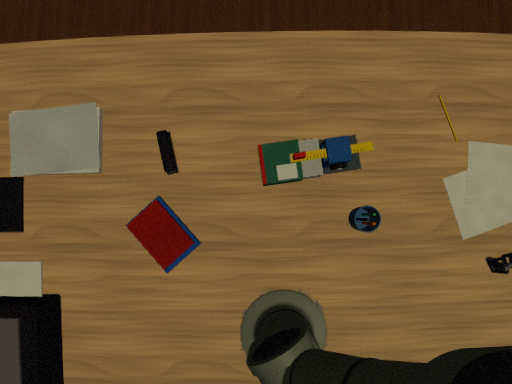

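Side view: gauge (262,145), tab (248,157), taped far edge along (215,190)–(252,197). Top view: tab at (299,156), tape at col ~262, rows 143–185; pen cup at (365,219) is near the head. Now I'll measure the tab, the tape and the rule.

```bash
cat > h.py <<'E'
import cv2,numpy as np
from plant import bot, camrig, sense
def ray(P,uv):
    K=P["mtx"];d=np.array([P["k1"],0,0,0.])
    x=cv2.undistortPoints(np.array(uv,float).reshape(-1,1,2),K,d)[:,0]
    r=np.c_[x,np.ones(len(x))]@P["pose"][:3,:3].T
    return P["pose"][:3,3],r/np.linalg.norm(r,axis=1)[:,None]
def plane(P,uv,z):
    o,r=ray(P,uv); return o+r*((z-o[2])/r[:,2])[:,None]
def tri(Pa,a,Pb,b):
    o1,r1=ray(Pa,a);o2,r2=ray(Pb,b);out=[]
    for p,q in zip(r1,r2):
        t=np.linalg.lstsq(np.c_[p,-q],o2-o1,rcond=None)[0]
        A=o1+t[0]*p;B=o2+t[1]*q;out.append(np.r_[(A+B)/2,np.linalg.norm(A-B)])
    return np.array(out)
def blobs(im,lo,hi,box,amin=5):
    hsv=cv2.cvtColor(im,cv2.COLOR_RGB2HSV)
    m=cv2.inRange(hsv,lo,hi)
    if lo[0]==0: m|=cv2.inRange(hsv,(180-hi[0],lo[1],lo[2]),(180,255,255))
    w=np.zeros_like(m);x0,y0,x1,y1=box;w[y0:y1,x0:x1]=m[y0:y1,x0:x1]
    n,l,s,c=cv2.connectedComponentsWithStats(w)
    return [(np.argwhere(l==i)[:,::-1],c[i],s[i]) for i in range(1,n) if s[i][4]>=amin]
RED=((0,150,90),(6,255,255));YEL=((20,140,120),(32,255,255))
E
python3 - <<'E'
from h import *
B={"top":(250,125,380,195),"side":(205,120,290,220)}
for n in B:
    im=cv2.cvtColor(cv2.imread(f"pics/{n}0.png"),cv2.COLOR_BGR2RGB)
    for nm,c in(("red",RED),("yel",YEL)):
        for p,ce,s in blobs(im,*c,B[n]): print(n,nm,ce.round(1),s,cv2.minAreaRect(p.astype(np.float32)))
    x0,y0,x1,y1=B[n]; cv2.imwrite(f"pics/{n}0z.png",cv2.resize(im[y0:y1,x0:x1,::-1],None,fx=6,fy=6,interpolation=cv2.INTER_CUBIC))
E
```

```text
top red [261.9 164. ] [258 145   9  39 130] ((261.9300231933594, 164.01002502441406), (38.749446868896484, 3.2526910305023193), 81.8698959350586)
top red [299.3 154.4] [294 152  12   6  54] ((299.40997314453125, 154.36997985839844), (4.525484085083008, 11.172287940979004), 81.8698959350586)
top yel [362.1 146.9] [351 141  23  12 207] ((361.8077087402344, 147.03846740722656), (9.805806159973145, 21.96500587463379), 78.69007110595703)
top yel [311.9 154.8] [290 149  37  13 209] ((307.947998046875, 155.16184997558594), (8.819316864013672, 36.03755569458008), 81.25383758544922)
side red [248.1 154.5] [244 147   8  19  76] ((247.0482940673828, 155.9207000732422), (6.7266845703125, 18.103918075561523), 4.763641834259033)
side red [233.2 190.8] [212 185  43  13 139] ((233.03790283203125, 190.85260009765625), (43.1671142578125, 3.3482186794281006), 14.42077350616455)
side yel [272.  129.6] [269 129   7   2   7] ((271.9706115722656, 129.61767578125), (6.063390731811523, 0.7276068925857544), 14.03624439239502)
side yel [256.3 152.8] [247 143  19  26 157] ((254.08108520507812, 154.9864959716797), (8.021087646484375, 29.41065216064453), 35.53767776489258)
```

View pics/top0z.png

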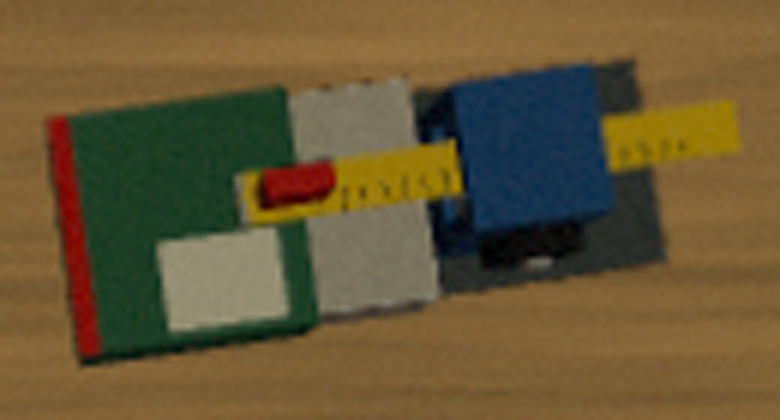

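View pics/side0z.png

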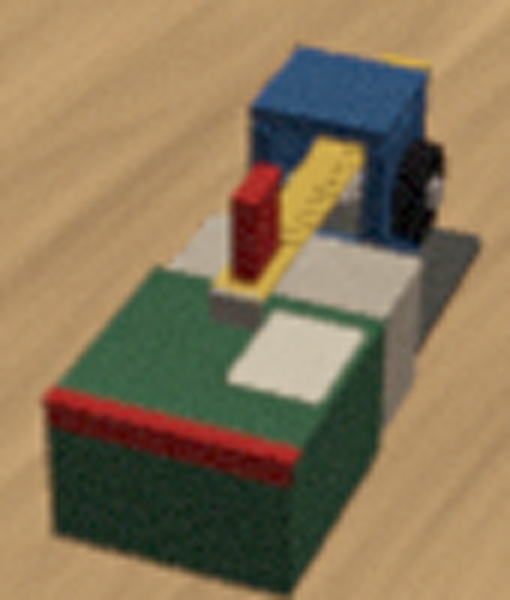

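Run:
```python
from h import *
T,S=camrig.camera_params("top"),camrig.camera_params("side")
f=lambda l,o:[((u+.5)/6-.5+o[0],(v+.5)/6-.5+o[1]) for u,v in l]
names=["tapeL","tapeR","tabtopC","hookL","hookR","headL","headR"]
t=f([(48,120),(82,360),(292,178),(240,176),(247,225),(452,88),(478,230)],(250,125))
s=f([(47,405),(297,465),(256,178),(212,288),(262,300),(252,106),(383,134)],(205,120))
X=tri(T,t,S,s)
for n,x in zip(names,X): print(n,x.round(1))
a=plane(T,f([(48,120),(82,360)],(250,125)),80);print(a, plane(S,s[:2],80))
# rule edges direction from top, z~95
r=plane(T,f([(245,200),(459,166),(605,142.5+1),(738,127)],(250,125)),97);print(r.round(1)); print(plane(T,t[2:3],145),plane(S,s[2:3],145))
d=a[1]-a[0];n=np.array([-d[1],d[0]]);print("tape normal ang",np.degrees(np.arctan2(n[1],n[0])),"rule ang",np.degrees(np.arctan2(*(r[0]-r[1])[[1,0]])),np.linalg.norm(d))
```

```text
tapeL [5.809e+02 6.840e+01 7.870e+01 2.000e-01]
tapeR [460.9  54.2  81.4   0.5]
tabtopC [538.4 -44.7 150.8   0.9]
hookL [548.8 -24.4  98.8   1.6]
hookR [524.2 -27.4  98.5   0.7]
headL [ 583.4 -122.8  138.3    2. ]
headR [ 515.9 -133.1  136.8    2.8]
[[580.77955694  68.47527254  80.        ]
 [460.7420401   54.05433881  80.        ]] [[579.77916329  69.8437597   80.        ]
 [461.92215565  52.69993165  80.        ]]
[[ 536.4  -27.    97. ]
 [ 551.4 -132.8   97. ]
 [ 561.5 -205.6   97. ]
 [ 568.8 -272.4   97. ]]
[[539.6769986  -45.14259135 145.        ]] [[542.84332892 -53.40876733 145.        ]]
tape normal ang -83.1494949347788 rule ang 98.06899173744586 120.90065665033129
```

Measured: the pull axis is at about 97.5°. The tab centre is near (540,-50), top at z≈145. The far edge is about 92 mm beyond the hook. I'll turn the tool first.

```bash
cat > go.py <<'E'
import sys
from h import *
from scipy.spatial.transform import Rotation as R
s=sense();q=s["tool_rot"];M=R.from_quat(np.r_[q[1:],q[0]]).as_matrix()
t=np.array(list(map(float,sys.argv[1:4])));print("t",s["time"],s["ee_pos"],"tool delta",(M.T@(t-s["ee_pos"])).round(1),"xang",np.degrees(np.arctan2(M[1,0],M[0,0])).round(2),"zax",M[:,2].round(3))
E
echo '{"sx": [0,0,0,0,0],"sy": [0,0,0,0,0],"sz": [0,0,0,0,0],"spin": [-0.18,-0.18,-0.18,-0.18,-0.18]}' > rows.txt && python3 nudge.py rows.txt 85; echo '{"sx": [0,0,0],"sy": [0,0,0],"sz": [0,0,0],"spin": [-0.18,-0.18,-0.018]}' > rows.txt && python3 nudge.py rows.txt; python3 go.py 540 -50 215
```

```text
time: 0.72
ee_pos: [257.4, -569.3, 250.0]
tool_rot: [-0.0, 0.787, 0.617, 0.0]
wrist_force: [0.6, 0.5, 0.2]
grip_width: 85.2
grip_force: 0.0
time: 1.1
ee_pos: [257.3, -569.4, 250.0]
tool_rot: [-0.0, 0.659, 0.752, 0.0]
wrist_force: [-0.1, -0.1, -0.1]
grip_width: 85.2
grip_force: 0.0
t 1.1 [ 257.29426159 -569.41068885  249.95815086] tool delta [477.8 348.5  35.3] xang 97.55 zax [-0.     0.001 -1.   ]
```

```bash
echo '{"sx": [40,47,47,47,47],"sy": [29,34,34,34,34],"sz": [0,0,0,0,0],"spin": [0,0,0,0,0]}' > rows.txt && python3 nudge.py rows.txt >/dev/null; echo '{"sx": [47,47,47,47,47],"sy": [34,34,34,34,34],"sz": [0,0,0,0,0],"spin": [0,0,0,0,0]}' > rows.txt && python3 nudge.py rows.txt>/dev/null;  echo '{"sx": [15,0,0],"sy": [14,0,0],"sz": [20,15,0],"spin": [0,0,0]}' > rows.txt && python3 nudge.py rows.txt; python3 go.py 540 -50 215
python3 - <<'E'
from h import *
s=sense();P=camrig.camera_params("wrist");im=camrig.read_camera("wrist")
cv2.imwrite("pics/w1.png",im[:,:,::-1]);np.save("w1pose.npy",P["pose"]);print(P)
for p,c,st in blobs(im,*RED,(0,0,512,384),60):print(c,st,cv2.minAreaRect(p.astype(np.float32)))
E
```

```text
time: 2.72
ee_pos: [539.7, -50.5, 214.3]
tool_rot: [-0.001, 0.66, 0.751, -0.001]
wrist_force: [0.1, 0.2, 0.2]
grip_width: 84.9
grip_force: 0.0
t 2.725 [539.69178515 -50.54733822 214.27039859] tool delta [ 0.5  0.4 -0.7] xang 97.41 zax [-0.002 -0.    -1.   ]
{'mtx': array([[279.20052479,   0.        , 252.82978596],
       [  0.        , 279.20052479, 190.1447694 ],
       [  0.        ,   0.        ,   1.        ]]), 'k1': 0.0009824407826234524, 'pose': array([[ 9.91759152e-01,  1.24311378e-01,  3.09913754e-02,
         5.29885587e+02],
       [ 1.28098060e-01, -9.58087323e-01, -2.56241231e-01,
         1.41470107e+01],
       [-2.16125656e-03,  2.58099521e-01, -9.66115917e-01,
         3.36906917e+02],
       [ 0.00000000e+00,  0.00000000e+00,  0.00000000e+00,
         1.00000000e+00]])}
[248.56917885  62.38470191] [ 179   56  141   14 1778] ((249.0020751953125, 62.30210876464844), (140.1069793701172, 12.811805725097656), 0.596809446811676)
[253.02351314 203.89211618] [245 183  17  43 723] ((253.0, 204.0), (42.0, 16.0), 90.0)
```

View pics/w1.png

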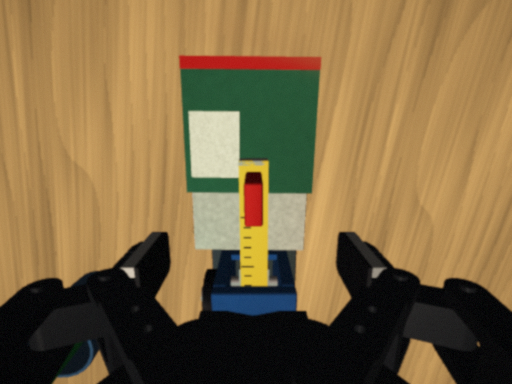

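Wrist view: tape outer edge at row 56 (cols 180–321), hook front at row 160 (col 254), tab top at rows 182–226, col 253.5. I'll cast these points and combine them with the top and side views.

```bash
python3 - <<'E'
from h import *
P=camrig.camera_params("wrist");P["pose"]=np.load("w1pose.npy");T=camrig.camera_params("top")
f=lambda l,o:[((u+.5)/6-.5+o[0],(v+.5)/6-.5+o[1]) for u,v in l]
tt=f([(48,120),(82,360),(292,180),(243.5,200)],(250,125))
w=[(321,56),(180,56),(253.5,204),(253.5,160)]
print(tri(T,tt,P,w).round(1))
tab=plane(P,[(253.5,182),(253.5,226)],144)
e=plane(P,w[:2],80);h=plane(P,w[3:],97);print("tab",tab,"edge",e.round(1),"hookfront",h.round(1))
d=np.array([-.1305,.9914,0]);print("draw needed",d@(e.mean(0)-h[0])+4, "across tab-hook", (tab.mean(0)-h[0])@np.array([.9914,.1305,0]))
E
python3 go.py 540 -50 125
```

```text
[[579.6  68.5  84.7   0.7]
 [461.2  54.4  77.1   0.9]
 [537.5 -44.2 153.6   0. ]
 [535.7 -24.7  95.6   4. ]]
tab [[535.7790263  -31.02302538 144.        ]
 [540.08654378 -64.21082884 144.        ]] edge [[580.1  69.6  80. ]
 [462.1  54.4  80. ]] hookfront [[534.7 -22.7  97. ]]
draw needed 89.65829575212163 across tab-hook -0.052935614287111805
t 2.775 [540.06986323 -50.75568957 215.1223141 ] tool delta [ 0.8  0.1 90.1] xang 97.4 zax [-0.001 -0.    -1.   ]
```

```bash
echo '{"sx": [3,0,0,0,0],"sy": [-2,0,0,0,0],"sz": [10,30,30,20,2],"spin": [0,0,0,0,0]}' > rows.txt && python3 nudge.py rows.txt; echo '{"sx": [0,0,0,0,0],"sy": [0,0,0,0,0],"sz": [0,0,0,0,0],"spin": [0,0,0,0,0]}' > rows.txt && python3 nudge.py rows.txt 8 50;echo '{"sx": [0,0,0],"sy": [0,0,0],"sz": [0,0,0],"spin": [0,0,0]}' > rows.txt && python3 nudge.py rows.txt; python3 go.py 538 -47.6 123
```

```text
time: 3.4
ee_pos: [537.4, -47.3, 122.4]
tool_rot: [-0.001, 0.659, 0.752, -0.001]
wrist_force: [0.0, -0.3, 1.3]
grip_width: 84.9
grip_force: 0.0
time: 4.03
ee_pos: [538.7, -47.0, 123.7]
tool_rot: [0.0, 0.659, 0.752, 0.0]
wrist_force: [1.3, 0.1, 5.7]
grip_width: 13.6
grip_force: 48.9
time: 4.4
ee_pos: [538.7, -46.9, 123.7]
tool_rot: [0.0, 0.659, 0.752, 0.0]
wrist_force: [0.5, -0.6, 6.2]
grip_width: 13.6
grip_force: 49.0
t 4.4 [538.72810134 -46.93665132 123.74254954] tool delta [-0.6 -0.8  0.7] xang 97.58 zax [ 0.001 -0.    -1.   ]
```

```bash
echo '{"sx": [0,0,2,8,10],"sy": [0,0,0,0,0],"sz": [-3,-3,-3,0,0],"spin": [0,0,0,0,0]}' > rows.txt && python3 nudge.py rows.txt - 60; echo '{"sx": [10,10,10,10,10],"sy": [0,0,0,0,0],"sz": [0,0,0,0,0],"spin": [0,0,0,0,0]}' > rows.txt && python3 nudge.py rows.txt;echo '{"sx": [10,10,10,8,0],"sy": [0,0,0,0,0],"sz": [0,0,0,0,0],"spin": [0,0,0,0,0]}' > rows.txt && python3 nudge.py rows.txt; python3 go.py 523.9 60.1 123
python3 - <<'E'
from h import *
im=camrig.read_camera("side");cv2.imwrite("pics/s2.png",cv2.resize(im[110:230,190:310,::-1],None,fx=5,fy=5,interpolation=cv2.INTER_CUBIC))
E
```

```text
time: 5.03
ee_pos: [535.9, -27.8, 132.2]
tool_rot: [0.0, 0.659, 0.752, -0.0]
wrist_force: [5.1, -4.9, -3.6]
grip_width: 13.4
grip_force: 59.6
time: 5.65
ee_pos: [529.3, 21.6, 132.4]
tool_rot: [0.001, 0.659, 0.752, -0.0]
wrist_force: [2.8, -6.4, 1.4]
grip_width: 13.4
grip_force: 60.2
time: 6.28
ee_pos: [524.1, 59.6, 132.4]
tool_rot: [0.0, 0.659, 0.752, -0.0]
wrist_force: [3.2, -5.3, -0.9]
grip_width: 13.3
grip_force: 59.9
t 6.275 [524.07805215  59.64640054 132.35331546] tool delta [ 0.5 -0.1  9.4] xang 97.58 zax [-0.    -0.001 -1.   ]
```

View pics/s2.png

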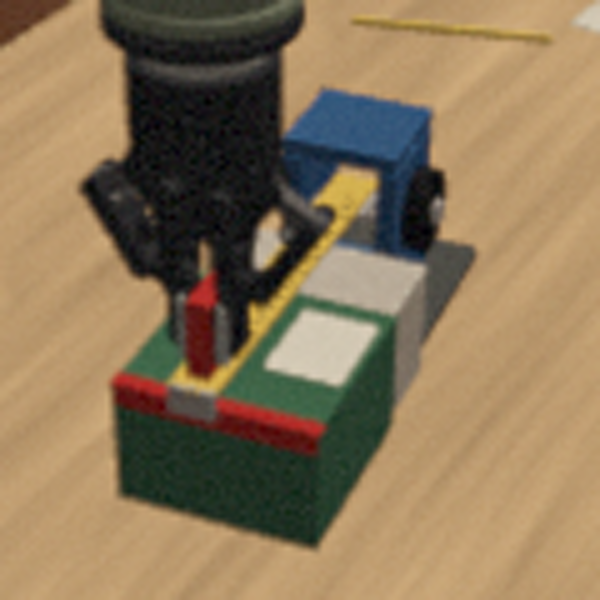

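The side view shows the rule drawn straight over the box, with the lip past the tape at crop (192,400). Next I lower it.

```bash
echo '{"sx": [0,0,0,0,0],"sy": [0,0,0,0,0],"sz": [3,3,3,2,0],"spin": [0,0,0,0,0]}' > rows.txt && python3 nudge.py rows.txt;  echo '{"sx": [0,0,0,0,0],"sy": [0,0,0,0,0],"sz": [2,2,2,2,0],"spin": [0,0,0,0,0]}' > rows.txt && python3 nudge.py rows.txt; echo '{"sx": [0,0,0],"sy": [0,0,0],"sz": [1.5,1.5,0],"spin": [0,0,0]}' > rows.txt && python3 nudge.py rows.txt; python3 go.py 525 52 123
```

```text
time: 6.95
ee_pos: [524.2, 59.0, 121.3]
tool_rot: [0.0, 0.659, 0.752, -0.001]
wrist_force: [2.2, -5.4, 0.3]
grip_width: 13.3
grip_force: 60.1
time: 7.58
ee_pos: [524.2, 59.0, 113.2]
tool_rot: [0.0, 0.659, 0.752, -0.0]
wrist_force: [2.3, -5.4, -0.3]
grip_width: 13.5
grip_force: 59.9
time: 7.95
ee_pos: [524.2, 59.0, 110.3]
tool_rot: [0.0, 0.659, 0.752, -0.0]
wrist_force: [2.1, -5.5, 0.1]
grip_width: 13.4
grip_force: 60.1
t 7.95 [524.23397617  59.01152775 110.30160328] tool delta [ -7.1  -0.2 -12.7] xang 97.53 zax [ 0.    -0.001 -1.   ]
```

No contact force 13 mm below rest height, so the lip is beyond the edge. I'll ease back gently and watch the force.

```bash
echo '{"sx": [-2,-2,-2,-2,0],"sy": [0,0,0,0,0],"sz": [0,0,0,0,0],"spin": [0,0,0,0,0]}' > rows.txt && python3 nudge.py rows.txt |sed -n '2p;4p'; echo '{"sx": [-1,-1,0],"sy": [0,0,0],"sz": [0,0,0],"spin": [0,0,0]}' > rows.txt && python3 nudge.py rows.txt|sed -n '2p;4p'; echo '{"sx": [-1,-1,0],"sy": [0,0,0],"sz": [0,0,0],"spin": [0,0,0]}' > rows.txt && python3 nudge.py rows.txt|sed -n '2p;4p'
```

```text
ee_pos: [525.4, 51.7, 110.6]
wrist_force: [2.4, -4.4, 6.1]
ee_pos: [525.7, 50.2, 110.6]
wrist_force: [1.7, -1.6, 7.6]
ee_pos: [526.0, 48.5, 110.7]
wrist_force: [0.3, -0.4, 8.3]
```

Force changed earlier than expected (after ~8 mm, with some upward push). I'll look before releasing.

Run:
```python
from h import *
im=camrig.read_camera("side");a=im[110:230,190:310,::-1]
w=camrig.read_camera("wrist");P=camrig.camera_params("wrist");np.save("w3pose.npy",P["pose"])
b=w[50:300,150:350,::-1]
f=lambda x,k:cv2.resize(x,None,fx=k,fy=k,interpolation=cv2.INTER_CUBIC)
A,B=f(a,4),f(b,1.92);cv2.imwrite("pics/s3.png",np.hstack([A,B[:480]]));print(A.shape,B.shape)
for p,c,st in blobs(w,*RED,(0,0,512,384),60):print(c,st)
T=camrig.read_camera("top")
for p,c,st in blobs(T,*RED,(250,125,380,195)):print("top",c,st)
```

```text
(480, 480, 3) (480, 384, 3)
[188.0148248  213.41846361] [ 146  204   84   19 1484]
[314.04500381 214.87185355] [ 277  206   76   19 1311]
[253.1827631  276.97098311] [ 237  242   33   73 2309]
top [263.875 182.125] [263 181   3   3   8]
```

View pics/s3.png

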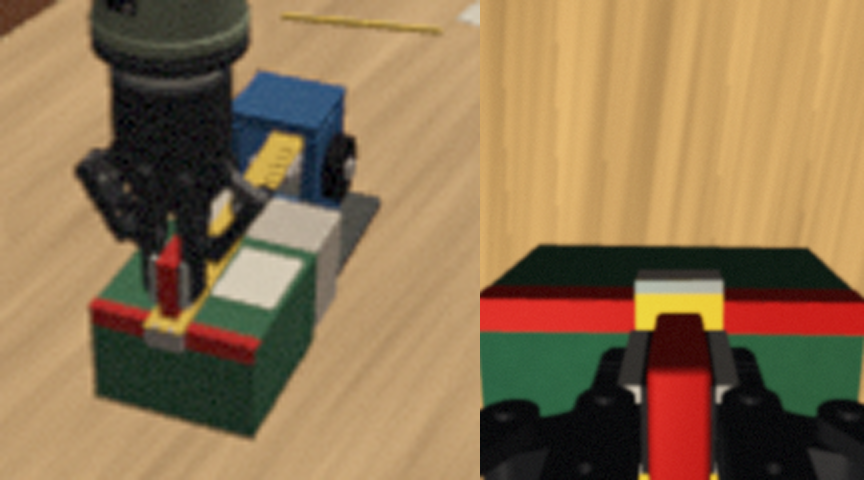

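Run:
```python
from h import *
P=camrig.camera_params("wrist");P["pose"]=np.load("w3pose.npy")
d=np.array([-.1305,.9914,0])
for z in(83,85,87):
    print(z,plane(P,[(254,195.8),(254,202.6)],z)@d)
print("edge",plane(P,[(254,205.7),(220,205.7),(290,205.7)],80)@d)
s=sense();print("tcp",s["ee_pos"]@d,s["ee_pos"],s["wrist_force"],s["torque"])
```

```text
83 [ 1.36990145 -2.6235422 ]
85 [ 1.94763739 -1.99270749]
87 [ 2.52537332 -1.36187277]
edge [-5.44448647 -5.44577149 -5.44282575]
tcp -20.590129555999873 [525.98408699  48.46761529 110.76208394] [ 0.61989083 -0.5801      8.77409145] [-0.96377865 -0.38746306  0.12619094]
```

The lip is beyond the edge but still 3–5 mm off the end face, and the rule's underside is pressing on the box top. I'll raise it slightly and continue.

```bash
echo '{"sx": [0,0],"sy": [0,0],"sz": [-1.5,0],"spin": [0,0]}' > rows.txt && python3 nudge.py rows.txt |sed -n '2p;4p'; echo '{"sx": [-1,-1,0],"sy": [0,0,0],"sz": [0,0,0],"spin": [0,0,0]}' > rows.txt && python3 nudge.py rows.txt|sed -n '2p;4p'; echo '{"sx": [-1,0],"sy": [0,0],"sz": [0,0],"spin": [0,0]}' > rows.txt && python3 nudge.py rows.txt|sed -n '2p;4p'; echo '{"sx": [-1,0],"sy": [0,0],"sz": [0,0],"spin": [0,0]}' > rows.txt && python3 nudge.py rows.txt|sed -n '2p;4p'
```

```text
ee_pos: [525.6, 47.7, 111.8]
wrist_force: [3.6, -6.0, -1.1]
ee_pos: [525.9, 46.1, 111.7]
wrist_force: [2.8, -3.1, -0.2]
ee_pos: [525.9, 45.9, 111.8]
wrist_force: [1.5, 3.8, -2.3]
ee_pos: [525.9, 45.8, 111.8]
wrist_force: [-0.1, 9.6, -2.3]
```

The lip bears on the end face (force reversed to +9.6 N). I'll unload 1 mm, seat it, release and check.

```bash
echo '{"sx": [1,0,0],"sy": [0,0,0],"sz": [0,0.8,0],"spin": [0,0,0]}' > rows.txt && python3 nudge.py rows.txt |sed -n '2p;4p'; echo '{"sx": [0,0],"sy": [0,0],"sz": [0,0],"spin": [0,0]}' > rows.txt && python3 nudge.py rows.txt - 25|sed -n '2p;4p'; echo '{"sx": [0,0,0,0],"sy": [0,0,0,0],"sz": [0,0,0,0],"spin": [0,0,0,0]}' > rows.txt && python3 nudge.py rows.txt 40
python3 - <<'E'
from h import *
w=camrig.read_camera("wrist");P=camrig.camera_params("wrist");np.save("w4pose.npy",P["pose"])
for p,c,st in blobs(w,*RED,(0,0,512,384),60):print(c,st)
cv2.imwrite("pics/w4.png",w[:,:,::-1])
E
```

```text
ee_pos: [526.2, 46.0, 111.3]
wrist_force: [-0.3, 6.3, 6.1]
ee_pos: [526.2, 46.0, 111.3]
wrist_force: [-0.3, 6.2, 6.0]
time: 11.72
ee_pos: [525.9, 45.1, 110.9]
tool_rot: [-0.0, 0.659, 0.752, -0.0]
wrist_force: [0.8, 0.7, -0.7]
grip_width: 39.9
grip_force: 0.0
[188.64501005 207.89618218] [ 147  199   84   19 1493]
[315.5641791 209.4141791] [ 278  201   76   18 1340]
[254.65022624 275.49276018] [ 239  240   32   74 2210]
```

View pics/w4.png

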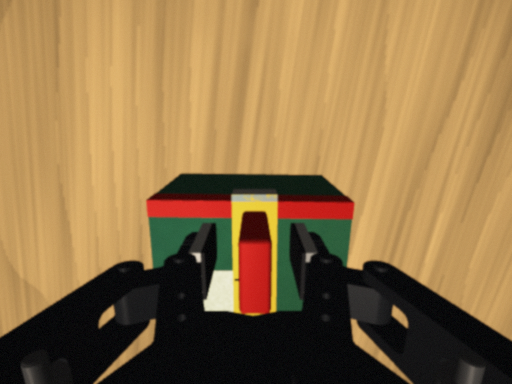

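The rule stays hooked after release: the lip sits at (255,192) just over the tape edge (row ~200), and the fingers are clear on both sides of the tab. I'll lift straight up, away from the rule.

```bash
echo '{"sx": [0,0,0,0,0],"sy": [0,0,0,0,0],"sz": [-5,-10,-20,-30,-40],"spin": [0,0,0,0,0]}' > rows.txt && python3 nudge.py rows.txt; echo '{"sx": [0,0,0,0,0],"sy": [0,0,60,60,0],"sz": [-40,-40,0,0,0],"spin": [0,0,0,0,0]}' > rows.txt && python3 nudge.py rows.txt|sed -n '1,2p'
python3 - <<'E'
from h import *
im=camrig.read_camera("side");t=camrig.read_camera("top")
f=lambda x,k:cv2.resize(x,None,fx=k,fy=k,interpolation=cv2.INTER_CUBIC)
cv2.imwrite("pics/s5.png",np.hstack([f(im[120:220,205:305,::-1],4),f(t[120:200,250:350,::-1],4)[:400] if 0 else f(t[110:210,250:350,::-1],4)]))
E
```

```text
time: 12.4
ee_pos: [525.6, 45.2, 217.3]
tool_rot: [-0.0, 0.659, 0.752, -0.0]
wrist_force: [0.6, 0.3, -0.2]
grip_width: 40.0
grip_force: 0.0
time: 13.02
ee_pos: [647.2, 61.6, 295.1]
```

View pics/s5.png

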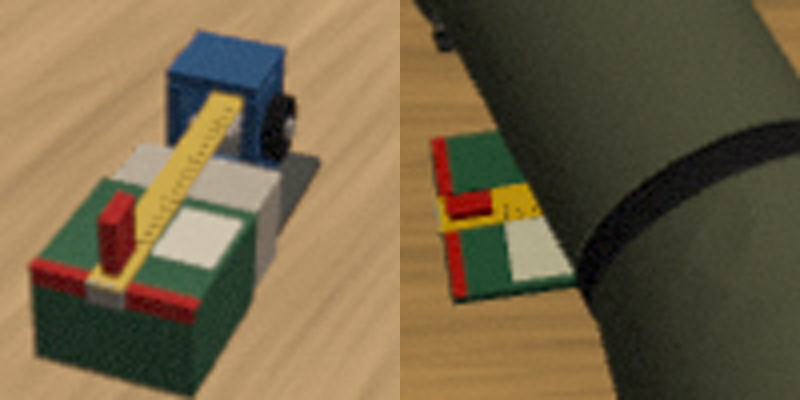

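The side crop shows the hook over the taped edge at (108,290). The box corner is at its original pixel (212.5,185.5), so it hasn't moved, and the robot is clear.

```bash
python3 -c "
from plant import bot, camrig, sense
print(bot.close_job())"
```

```text
the job is handed in; nothing more can be done
None
```

The job is handed in: the rule was drawn out about 92 mm, hooked over the red-taped far edge, eased back to bear on the end of the box and let go without snapping back; it stayed hooked and the last pictures show the box unmoved, with the robot clear at 13 s of the 51 s allowed.

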